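# Tap the locating pins down in order

## Task

Get the welding fixture ready: with the fingertips, lightly tap or press down the round-headed locating pin first, then the square-headed one, then the oblong-headed one, so that each head ends up about halfway down towards its collar, never driven down onto the collar. Do not touch the square or oblong pin before its turn. Leave the pointed pin untouched and everything else on the bench where it is, and do not squeeze any pin or pull it up.

Things in the scene. Friction and masses are not known exactly. Their poses are not given: they have to be found in the camera images.
- round_top (a point): the centre of the flat top of the round-headed steel pin (head: flat round disc, 52 mm across and 12 mm thick); z is up; with the pin at joint value 0 it lies 102 mm above the bench, and it goes down with the pin
- round_pin (a joint): how far the round-headed pin is pushed down, in m: 0 = normal raised height (head's underside 24 mm above the collar), 0.024 = head down on the collar, negative = pulled up. It starts between 0 and 0.003. A steady friction of about 4 N holds it at any height: it yields to a light push and stays where it is left, without springing back
- round_unit: fixed holder of the round-headed pin: grey base 60 x 60 x 12 mm bolted to the fixture plate, sleeve 32 mm across, at its top a dark collar 40 mm across whose top is 50 mm above the origin; origin under the base's centre, 16 mm above the bench; z up along the pin
- square_top (a point): the centre of the flat top of the square-headed steel pin (head: flat square, 42 x 42 mm and 12 mm thick); z is up; with the pin at joint value 0 it lies 102 mm above the bench, and it goes down with the pin
- square_pin (a joint): how far the square-headed pin is pushed down, in m: 0 = normal raised height (head's underside 24 mm above the collar), 0.024 = head down on the collar, negative = pulled up. It starts between 0 and 0.003. A steady friction of about 4 N holds it at any height: it yields to a light push and stays where it is left, without springing back
- square_unit: fixed holder of the square-headed pin: grey base 60 x 60 x 12 mm bolted to the fixture plate, sleeve 32 mm across, at its top a dark collar 40 mm across whose top is 50 mm above the origin; origin under the base's centre, 16 mm above the bench; z up along the pin
- oblong_top (a point): the centre of the flat top of the oblong-headed steel pin (head: flat narrow bar, 68 mm (its x) x 20 mm (its y) and 12 mm thick); z is up; with the pin at joint value 0 it lies 102 mm above the bench, and it goes down with the pin
- oblong_pin (a joint): how far the oblong-headed pin is pushed down, in m: 0 = normal raised height (head's underside 24 mm above the collar), 0.024 = head down on the collar, negative = pulled up. It starts between 0 and 0.003. A steady friction of about 4 N holds it at any height: it yields to a light push and stays where it is left, without springing back
- oblong_unit: fixed holder of the oblong-headed pin: grey base 60 x 60 x 12 mm bolted to the fixture plate, sleeve 32 mm across, at its top a dark collar 40 mm across whose top is 50 mm above the origin; origin under the base's centre, 16 mm above the bench; z up along the pin
- pointed_top (a point): the tip of the pointed-headed steel pin (head: cone, 42 mm across below, 26 mm tall, ending in a point); z is up; with the pin at joint value 0 it lies 116 mm above the bench, and it goes down with the pin
- pointed_pin (a joint): how far the pointed-headed pin is pushed down, in m: 0 = normal raised height (head's underside 24 mm above the collar), 0.024 = head down on the collar, negative = pulled up. It starts between 0 and 0.003. A steady friction of about 4 N holds it at any height: it yields to a light push and stays where it is left, without springing back
- pointed_unit: fixed holder of the pointed-headed pin: grey base 60 x 60 x 12 mm bolted to the fixture plate, sleeve 32 mm across, at its top a dark collar 40 mm across whose top is 50 mm above the origin; origin under the base's centre, 16 mm above the bench; z up along the pin
- pipe_stub: standing bit of dark steel pipe, 42 mm across, 55 mm tall, on the plate between the pins; loose, to be left alone; origin on its underside
- magnet_block: red and steel welding magnet, 46 x 46 x 20 mm, on the plate between the pins; loose, to be left alone; origin on its underside
- wood_block: wooden block, 50 x 180 x 40 mm high, beyond the plate; loose, to be left alone; origin on its underside
- torch: dark flashlight standing on end, 46 mm across, 145 mm tall, right of the plate; loose, to be left alone; origin on its underside
- hammer: hammer lying left of the plate; loose, to be left alone; origin in the tool, on the bench
- screwdriver: screwdriver lying right of the plate; loose, to be left alone; origin in the tool, on the bench
- brush: brush lying near right of the plate; loose, to be left alone; origin in the tool, on the bench

How it is judged (in metres and radians):
On the way, in this order (a step that is already met when the one before it is completed fails the run):
1. the round-headed pin is pushed at least 7 mm down (value of joint round_pin above 0.007 m), for 0.1 s.
2. the square-headed pin is pushed at least 7 mm down (value of joint square_pin above 0.007 m), for 0.1 s.
3. the oblong-headed pin is pushed at least 7 mm down (value of joint oblong_pin above 0.007 m), for 0.1 s.
At the end, for the whole second after the job is handed in: the round, square and oblong pins each stand 7 to 18 mm below their raised height (of 24 mm to the collar), the pointed pin is still up (less than 4.5 mm down), and the loose things are at rest within 15 mm of where they were (value of joint round_pin between 0.007 and 0.018 m and value of joint square_pin between 0.007 and 0.018 m and value of joint oblong_pin between 0.007 and 0.018 m and value of joint pointed_pin below 0.0045 m and linear speed of each of pipe_stub, magnet_block, wood_block, torch, hammer, screwdriver, brush below 0.02 m/s and distance of each of pipe_stub, magnet_block, wood_block, torch, hammer, screwdriver, brush from where it was at the start of the episode below 0.015 m); the robot touches nothing.
It fails at once if the square pin touched (over 1 N) before the round one was down 7 mm, or the oblong pin before the square one was ((contact force between square_unit and anything else above 1 N and value of joint round_pin below 0.007 m) or (contact force between oblong_unit and anything else above 1 N and value of joint square_pin below 0.007 m)).
It fails at once if the pointed pin or its holder touched (over 1 N) (contact force between pointed_unit and anything else above 1 N).
It fails at once if a pin or its holder pressed, struck or squeezed harder than 20 N (contact force between any of round_unit, square_unit, oblong_unit and anything else above 20 N).
It fails at once if a pin driven down onto its collar (over 22 mm down), or pulled up (over 4 mm above its raised height) (value of joint any of round_pin, square_pin, oblong_pin above 0.022 m or value of joint any of round_pin, square_pin, oblong_pin, pointed_pin below -0.004 m).
It fails at once if a loose thing lifted or moved more than 15 mm, or the flashlight or pipe knocked over (distance of any of pipe_stub, magnet_block, wood_block, torch, hammer, screwdriver, brush from where it was at the start of the episode above 0.015 m or angle between any of torch, pipe_stub's own z axis and vertical above 0.3 rad).
It also fails if it takes over 48 s, if anything falls off the work surface, if the arm or the gripper's body presses on something with over 40 N, if the wrist force passes 120 N, or if a joint passes its speed limit or range.

## Robot

A 7-joint arm with a two-finger parallel gripper is mounted at the origin on the work surface. World frame = base frame: x ahead of the robot, y to its left, z up, the work surface at z = 0. Lengths are in m, angles in degrees, forces in N, time in s.
With the tool pointing down it reaches from about 0.425 to 0.875 m from the base axis. Payload 4.7 kg.
Tool frame: the origin (TCP) lies midway between the tips of the shut fingers; the grasp point (between the pads) lies 19 mm behind it; z points along the fingers, y is the direction in which the jaws open and shut (so a half turn about z gives the same grasp; the last joint's range is limited). The gripper opens to 87 mm and grips with 3 to 60 N. Pads are 19 mm wide; open, the fingers measure 117 mm over their backs; the gripper's body (75 mm by 190 mm) begins 51 mm behind the grasp point.
Start: joints at [-73.046, 18.392, -4.016, 83.108, 1.295, 78.541, -3.26], TCP at [0.181, 0.624, 0.223] pointing down, gripper open.
Joint ranges: [-163.93, 163.93], [-17.29, 119.83], [-79.2, 71.16], [3.27, 140.29], [-89.18, 269.18], [5.43, 117.66], [-154.24, 154.24]. Speed limits (degrees/s): [147.25, 147.25, 180, 180, 180, 180, 180].

## Interface

Orientations are given as [roll, pitch, yaw] about the fixed x, y, z axes, in that order (R = Rz(yaw) Ry(pitch) Rx(roll)).
In Python, from cell import env gives the robot as it stands. The module is installed in compiled form; this text tells all that it offers.
- The arm moves only by the tool servo_tool, never from a script. Its argument "plan" is a list of rows, each a list of 3 entries, a list of its own where there are three numbers: the opening, from 0 (shut) to 1 (fully open), then the shift along the tool's x, y, z in cm, then the turn, a rotation vector about the tool's x, y, z in degrees. A call has 1 to 20 rows; each row shifts and turns the pose as measured when the row begins, along the tool's axes as they then stand; what a row does not reach is not made up. A row lasts 1/12 s, in which the tool goes at most 41.7 mm and 7.16 degrees, less where a joint would pass 70% of its speed; a pose out of reach is approached as far as the arm can. A call is refused whole if a number of a shift passes 4.17 or a number of a turn 7.16, either way. A call with a gripper value outside its range is refused whole. The fingers move at their own pace and stop on an object; "force" is the grip in N (left out, the last holds). Time passes only in rows, so rows that do not move let the fingers close. It gives the time, the measured TCP pose, the force and the opening at its end, in the units of the state.
- env.get_obs(): the state, without advancing time (a new reading comes with each control period).
- env.read_camera(name): name is "side" or "top" or "wrist"; returns a dict with "image" (384x512x3 uint8, blue, green, red), "fx", "fy", "cx", "cy" (pixels), "rvec" (rotation vector, rad) and "tvec" (3), from world to camera coordinates, as OpenCV has them; the wrist camera has in their place "T_tool_cam" (4x4, takes a point from camera to tool coordinates, whose origin is the TCP and whose axes are the flange's). Camera axes: x right, y down, z forward; pixel columns grow to the right and rows downward; lengths in m; the calibration is good to about 2 mm. A picture is of the moment at which its call begins: read the wrist's pose just before it. There is no depth.
- env.sign_off(): hands the job in, once; it reports no verdict.
The state is a dict: "time_s": time; "qpos": joint angles; "joint_velocities": joint speeds; "effort": joint torques, N m; "tool_pos": TCP position; "tool_rot": TCP orientation; "force": force on the tool from outside, world axes, zero at the start; "wrist_torque": the same for the moment, N m; "grip_width": finger opening in m.
Only numpy, scipy, OpenCV 4.12 (cv2) and the standard library are available. Lean on these libraries where they do the work, as an engineer would, in place of code of your own. Each camera call takes 0.05 s, during which the arm holds its last target. There are 200 camera calls.

## Working session

There is one attempt and no reset: what is moved stays moved. The work goes in short steps, Python scripts to look and compute and a tool call to move; the robot and the scene stay as the last step left them, time stands still between calls to the robot, and variables do not carry over. Pictures are saved under pics/ and viewed, about 8 in all and at most 12, crops included, and the job is handed in when it is done.

Besides the shell and the picture viewer there is one more tool, called after "Emit:" as name(argument=value, ...) on one line, values as JSON. servo_tool: Moves the arm, as the interface text tells. Its arguments: {"type":"object","properties":{"plan":{"type":"array"},"force":{"type":"number"}},"required":["plan"]}

```bash
mkdir -p pics
cat > h.py <<'E'
from cell import env
import numpy as np, cv2
from scipy.spatial.transform import Rotation as R
def cam(n):
    o=env.get_obs(); c=env.read_camera(n)
    if n=="wrist":
        T=np.eye(4); T[:3,3]=o["tool_pos"]; T[:3,:3]=R.from_euler("xyz",o["tool_rot"],degrees=True).as_matrix()
        T=T@np.array(c["T_tool_cam"])
    else:
        W=np.eye(4); W[:3,:3]=cv2.Rodrigues(np.array(c["rvec"],float))[0]; W[:3,3]=np.ravel(c["tvec"]); T=np.linalg.inv(W)
    c["T"]=T; return c
def ray(c,u,v,z):
    d=c["T"][:3,:3]@[(u-c["cx"])/c["fx"],(v-c["cy"])/c["fy"],1]; o=c["T"][:3,3]
    return o+d*(z-o[2])/d[2]
def proj(c,p):
    q=np.linalg.inv(c["T"])@np.append(p,1); return q[0]/q[2]*c["fx"]+c["cx"],q[1]/q[2]*c["fy"]+c["cy"]
E
python3 - <<'E'
from h import *
print(env.get_obs())
for n in("top","side"):
    c=cam(n); cv2.imwrite(f"pics/{n}0.png",c["image"]); print(n,c["fx"],c["cx"],c["cy"],c["T"].round(3).tolist())
E
```

```text
{'time_s': 0.0, 'qpos': array([-73.04563685,  18.43869355,  -4.01552098,  83.17508363,
         1.29590591,  78.53961283,  -3.26141002]), 'joint_velocities': array([-0.0258577 , -0.05130868, -0.0084505 , -0.12281522,  0.0733296 ,
       -0.06645171,  0.08041117]), 'effort': array([ 5.89185788e-05, -4.91295683e+01, -4.03866330e-01, -3.12540150e+01,
       -6.39580702e-02,  4.33164428e-02,  1.60900249e-04]), 'tool_pos': array([0.18066317, 0.62381781, 0.22146406]), 'tool_rot': array([-1.79891902e+02,  6.60324400e-03,  1.63854158e+02]), 'force': array([ 0.15246867,  0.82649353, -0.66481964]), 'wrist_torque': array([0.02320708, 0.03984965, 0.00905223]), 'grip_width': 0.08718661226329942}
top 354.1982355546214 245.41908804997124 190.6842716142061 [[0.018, -0.991, 0.13, 0.388], [-1.0, -0.02, -0.015, 0.033], [0.017, -0.13, -0.991, 1.081], [0.0, 0.0, 0.0, 1.0]]
side 427.0773073309133 257.1706547983203 193.62928900683355 [[0.835, -0.297, 0.464, -0.173], [-0.55, -0.48, 0.683, -1.023], [0.02, -0.826, -0.564, 0.961], [0.0, 0.0, 0.0, 1.0]]
```

View pics/top0.png

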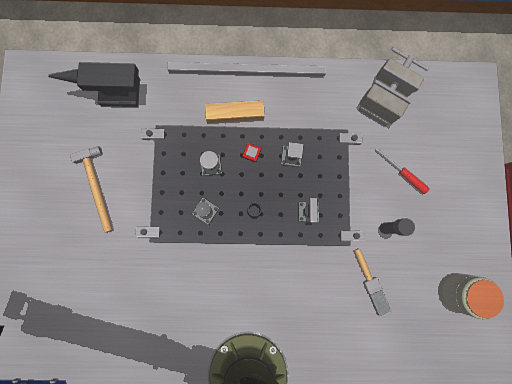

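View pics/side0.png

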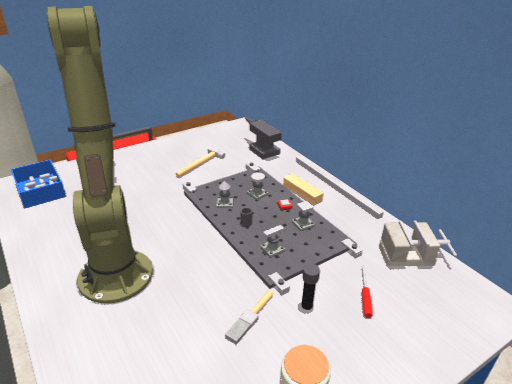

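The top view shows the round head at about (209,160), square at (294,149), oblong at (314,210) and pointed at (206,210). The pipe is at (254,211) and the magnet at (252,152). I'll enlarge the top view to get precise outlines.

Run:
```python
from h import *
im=cv2.imread("pics/top0.png"); a=im[120:245,150:350]
cv2.imwrite("pics/crop.png",cv2.resize(a,None,fx=4,fy=4,interpolation=cv2.INTER_CUBIC))
c=cam("top"); g=cv2.cvtColor(c["image"],cv2.COLOR_BGR2GRAY)
for u0,v0 in((209,160),(294,149),(314,210),(206,210)): print(g[v0-3:v0+4,u0-3:u0+4].mean(), g[v0-16:v0+16:4,u0-16:u0+16:4].tolist()[0])
m=(g>165).astype(np.uint8)*255
n,l,s,ce=cv2.connectedComponentsWithStats(m[120:245,150:350])
for i in range(1,n):
    if s[i,4]>25:
        u,v=ce[i]+[150,120]
        r=cv2.minAreaRect(np.argwhere(l==i)[:,::-1].astype(np.float32))
        print((round(u,1),round(v,1)),s[i,4],r, ray(c,u,v,.101).round(4))
```

```text
169.69387755102042 [83, 81, 82, 83, 85, 83, 84, 83]
163.9387755102041 [87, 88, 88, 88, 86, 86, 85, 85]
158.6122448979592 [48, 47, 80, 83, 81, 53, 67, 83]
115.79591836734694 [83, 85, 84, 41, 81, 82, 81, 82]
(np.float64(254.0), np.float64(126.0)) 35 ((104.0, 6.0), (34.0, 0.0), 180.0) [ 0.7037 -0.0031  0.101 ]
(np.float64(158.1), np.float64(133.5)) 50 ((6.5, 13.0), (8.0, 13.0), 90.0) [0.6752 0.269  0.101 ]
(np.float64(295.4), np.float64(149.1)) 95 ((144.98171997070312, 29.664634704589844), (13.803942680358887, 13.472647666931152), 6.34019136428833) [ 0.6387 -0.1217  0.101 ]
(np.float64(251.4), np.float64(151.5)) 56 ((101.48275756835938, 31.293107986450195), (8.913375854492188, 8.356290817260742), 21.801406860351562) [0.6289 0.0031 0.101 ]
(np.float64(208.5), np.float64(159.3)) 232 ((58.5, 39.0), (16.0, 17.0), 90.0) [0.6035 0.1239 0.101 ]
(np.float64(312.3), np.float64(212.7)) 53 ((163.5, 89.5), (23.0, 5.0), 90.0) [ 0.4585 -0.1688  0.101 ]
(np.float64(154.0), np.float64(231.5)) 90 ((4.0, 111.5), (9.0, 8.0), 90.0) [0.3986 0.2664 0.101 ]
```

View pics/crop.png

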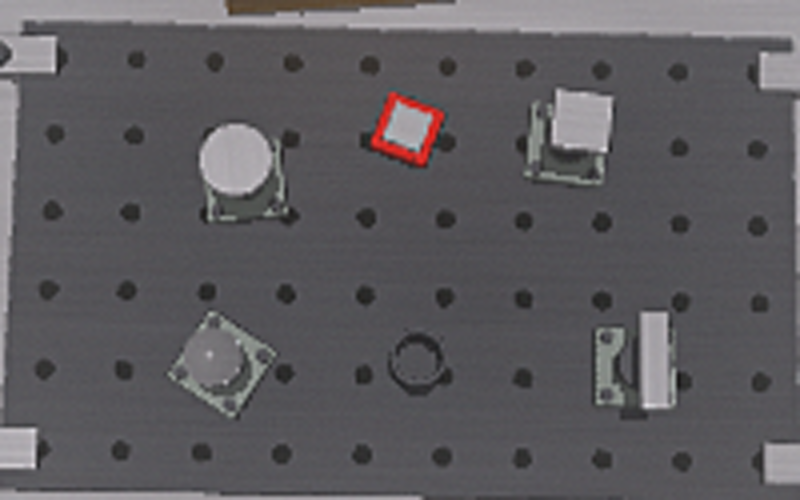

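Emit:
servo_tool(plan=[[0, [-1.5, -1, 0], [0, 0, 0]], [0, [-3.4, -2.3, 0], [0, 0, 0]], [0, [-3.4, -2.3, 0], [0, 0, 0]], [0, [-3.4, -2.3, 0], [0, 0, 0]], [0, [-3.4, -2.3, 0], [0, 0, 0]], [0, [-3.4, -2.3, 0], [0, 0, 0]], [0, [-3.4, -2.3, 0], [0, 0, 0]], [0, [-3.4, -2.3, 0], [0, 0, 0]], [0, [-3.4, -2.3, 0], [0, 0, 0]], [0, [-3.4, -2.3, 0], [0, 0, 0]], [0, [-3.4, -2.3, 0], [0, 0, 0]], [0, [-3.4, -2.3, 0], [0, 0, 0]], [0, [-3.4, -2.3, 0], [0, 0, 0]], [0, [-3.4, -2.3, 0], [0, 0, 0]], [0, [-1.5, -1, 0], [0, 0, 0]], [0, [0, 0, 0], [0, 0, 0]]])

```text
time_s: 1.48
tool_pos: [0.5497, 0.1755, 0.214]
tool_rot: [-179.6, -0.3, 164.4]
force: [-0.1, -1.0, 0.5]
grip_width: 0.0011
```

```bash
cat > to.py <<'E'
# python3 to.py x y [z]: remaining shift in tool cm; tool tip state
import sys
from h import *
o=env.get_obs(); t=np.array([float(a) for a in sys.argv[1:]]); p=np.array(o["tool_pos"])
if len(t)<3: t=np.append(t,p[2])
print(o["time_s"],p.round(4),np.array(o["tool_rot"]).round(1),np.array(o["force"]).round(2),"shift cm",(R.from_euler("xyz",o["tool_rot"],degrees=True).inv().apply(t-p)*100).round(2))
E
python3 to.py 0.602 0.1225
python3 - <<'E'
from h import *
c=cam("wrist"); cv2.imwrite("pics/w1.png",c["image"]); print(c["T"].round(3).tolist(),c["fx"])
for p in((.602,.1225,.101),(.6355,-.1225,.101),(.466,-.171,.101)): print(proj(c,p))
o=env.get_obs(); print(proj(c,o["tool_pos"]))
E
```

```text
1.4833 [0.5497 0.1755 0.214 ] [-179.6   -0.3  164.4] [-0.09 -0.95  0.48] shift cm [-6.46 -3.7  -0.  ]
[[0.27, 0.935, 0.231, 0.485], [0.963, -0.26, -0.073, 0.195], [-0.008, 0.242, -0.97, 0.377], [0.0, 0.0, 0.0, 1.0]] 274.86135077363474
(np.float64(220.7129507077605), np.float64(246.0017215477634))
(np.float64(31.958219679213784), np.float64(321.7659188214184))
(np.float64(-82.86379073966506), np.float64(199.86348728590872))
(np.float64(255.21223305727932), np.float64(228.8097926880421))
```

View pics/w1.png

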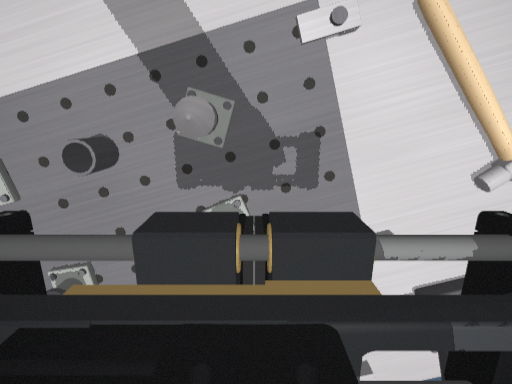

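The wrist camera looks back towards the base. The pointed head is at (195,117) and the pipe at (85,155), and the gripper hides the round pin. I'll check the top-view estimates against the side view numerically.

Run:
```python
from h import *
im=cv2.imread("pics/side0.png")
c=cam("side")
t=cam("top")
for k,uv in dict(round=(208.8,159.4),sq=(295.3,149.9),ob=(313.2,209.7)).items():
    p=ray(t,*uv,.101); q=proj(c,p); print(k,p.round(4),np.round(q,1))
    u,v=map(int,np.round(q)); g=cv2.cvtColor(im,cv2.COLOR_BGR2GRAY)[v-15:v+16,u-15:u+16]
    n,l,s,ce=cv2.connectedComponentsWithStats((g>140).astype(np.uint8))
    for i in range(1,n):
        if s[i,4]>20: print("  ",(ce[i]+[u-15,v-15]).round(1),s[i,4], ray(c,*(ce[i]+[u-15,v-15]),.101).round(4))
b=im[165:260,200:330].copy()
cv2.imwrite("pics/s.png",cv2.resize(b,None,fx=6,fy=6,interpolation=cv2.INTER_CUBIC))
```

```text
round [0.6033 0.123  0.101 ] [257.4 175.1]
   [258.8 165.4] 331 [0.6478 0.1809 0.101 ]
   [257.5 175.7] 90 [0.6012 0.1197 0.101 ]
sq [ 0.6363 -0.1215  0.101 ] [304.4 204.4]
   [312.4 191.9] 106 [ 0.7093 -0.0767  0.101 ]
   [307.4 204.8] 186 [ 0.6436 -0.129   0.101 ]
ob [ 0.467  -0.1714  0.101 ] [272.6 228.5]
   [273.2 229.5] 96 [ 0.4655 -0.1768  0.101 ]
```

View pics/s.png

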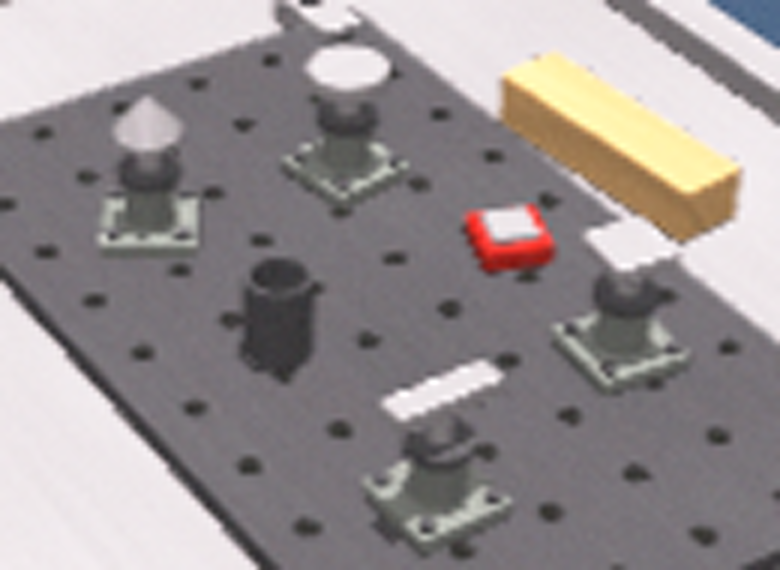

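The side view agrees with the top view to a few mm. It shows the round, square, oblong and pointed heads all clearly raised. Next I move above the round pin.

Emit:
servo_tool(plan=[[0, [-2.2, -1.2, 0.5], [0, 0, 0]], [0, [-2.2, -1.2, 1], [0, 0, 0]], [0, [-1.2, -0.8, 1.5], [0, 0, 0]], [0, [-0.6, -0.4, 1.5], [0, 0, 0]], [0, [0, 0, 1.5], [0, 0, 0]], [0, [0, 0, 1], [0, 0, 0]], [0, [0, 0, 0.5], [0, 0, 0]], [0, [0, 0, 0], [0, 0, 0]], [0, [0, 0, 0], [0, 0, 0]]])

```text
time_s: 2.38
tool_pos: [0.5886, 0.1555, 0.1357]
tool_rot: [179.6, -0.9, 166.9]
force: [-0.9, 0.0, -0.5]
grip_width: 0.0001
```

```bash
python3 to.py 0.602 0.1225 0.0895
```

```text
2.3833 [0.5886 0.1555 0.1357] [179.6  -0.9 166.9] [-0.88  0.02 -0.5 ] shift cm [-2.13 -2.94  4.56]
```

Emit:
servo_tool(plan=[[0, [-1, -1.5, 0.2], [0, 0, -1]], [0, [-0.8, -1.1, 0.2], [0, 0, -1]], [0, [-0.6, -0.8, 0.2], [0, 0, 0]], [0, [0, 0, 0.3], [0, 0, 0]], [0, [0, 0, 0.3], [0, 0, 0]], [0, [0, 0, 0], [0, 0, 0]], [0, [0, 0, 0], [0, 0, 0]]])

```text
time_s: 2.97
tool_pos: [0.6055, 0.1244, 0.1272]
tool_rot: [179.2, -0.6, 169.5]
force: [0.0, 0.3, 0.8]
grip_width: 0.0005
```

```bash
python3 to.py 0.602 0.1225 0.0895
```

```text
2.9667 [0.6055 0.1244 0.1272] [179.2  -0.6 169.5] [0.01 0.29 0.82] shift cm [ 0.27 -0.3   3.76]
```

Emit:
servo_tool(plan=[[0, [0.2, -0.2, 0.6], [0, 0, 0]], [0, [0.1, -0.1, 0.6], [0, 0, 0]], [0, [0, 0, 0.5], [0, 0, 0]], [0, [0, 0, 0.4], [0, 0, 0]], [0, [0, 0, 0.2], [0, 0, 0]], [0, [0, 0, 0], [0, 0, 0]], [0, [0, 0, 0], [0, 0, 0]]])

```text
time_s: 3.55
tool_pos: [0.5999, 0.1249, 0.101]
tool_rot: [179.2, -0.8, 169.7]
force: [0.1, 0.5, -1.0]
grip_width: 0.0008
```

```bash
python3 to.py 0.602 0.1225 0.0895
```

```text
3.55 [0.5999 0.1249 0.101 ] [179.2  -0.8 169.7] [ 0.09  0.54 -1.04] shift cm [-0.27 -0.22  1.14]
```

Emit:
servo_tool(plan=[[0, [0, 0, 0.15], [0, 0, 0]], [0, [0, 0, 0.15], [0, 0, 0]], [0, [0, 0, 0.15], [0, 0, 0]], [0, [0, 0, 0.15], [0, 0, 0]], [0, [0, 0, 0.15], [0, 0, 0]]])

```text
time_s: 3.97
tool_pos: [0.6001, 0.125, 0.0952]
tool_rot: [179.1, -0.7, 169.6]
force: [-1.8, -0.3, 4.4]
grip_width: 0.0003
```

```bash
python3 to.py 0.602 0.1225 0.0895
```

```text
3.9667 [0.6001 0.125  0.0952] [179.1  -0.7 169.6] [-1.84 -0.27  4.37] shift cm [-0.24 -0.22  0.57]
```

Contact is at about 4 N, as expected. I continue to about 0.0895.

Emit:
servo_tool(plan=[[0, [0, 0, 0.15], [0, 0, 0]], [0, [0, 0, 0.15], [0, 0, 0]], [0, [0, 0, 0.15], [0, 0, 0]], [0, [0, 0, 0.15], [0, 0, 0]], [0, [0, 0, 0], [0, 0, 0]]])

```text
time_s: 4.38
tool_pos: [0.6002, 0.125, 0.089]
tool_rot: [179.1, -0.7, 169.6]
force: [-1.2, 0.5, 2.9]
grip_width: 0.0003
```

```bash
python3 to.py 0.602 0.1225 0.0895
```

```text
4.3833 [0.6002 0.125  0.089 ] [179.1  -0.7 169.6] [-1.19  0.54  2.9 ] shift cm [-0.23 -0.21 -0.06]
```

Emit:
servo_tool(plan=[[0, [0, 0, -0.5], [0, 0, 0]], [0, [0, 0, -1.2], [0, 0, 0]], [0, [0, 0, -2], [0, 0, 0]], [0, [0, 0, -2], [0, 0, 0]], [0, [-0.7, -2, -1], [0, 0, 0]], [0, [-1, -3, 0], [0, 0, 0]], [0, [-1, -3, 0], [0, 0, 0]], [0, [-1, -3, 0], [0, 0, 0]], [0, [-1, -3, 0], [0, 0, 0]], [0, [-1, -3, 0], [0, 0, 0]], [0, [-1, -3, 0], [0, 0, 0]], [0, [-0.5, -1.5, 0], [0, 0, 0]], [0, [0, 0, 0], [0, 0, 0]], [0, [0, 0, 0], [0, 0, 0]]])

```text
time_s: 5.55
tool_pos: [0.6404, -0.1065, 0.1645]
tool_rot: [179.0, 0.2, 170.1]
force: [0.7, 0.9, 0.1]
grip_width: 0.0004
```

```bash
python3 to.py 0.636 -0.1215 0.0895
python3 - <<'E'
from h import *
c=cam("top"); cv2.imwrite("pics/t2.png",cv2.resize(c["image"][110:250,150:350],None,fx=4,fy=4,interpolation=cv2.INTER_CUBIC))
E
```

```text
5.55 [ 0.6404 -0.1065  0.1645] [179.    0.2 170.1] [0.69 0.87 0.06] shift cm [ 0.19 -1.69  7.47]
```

View pics/t2.png

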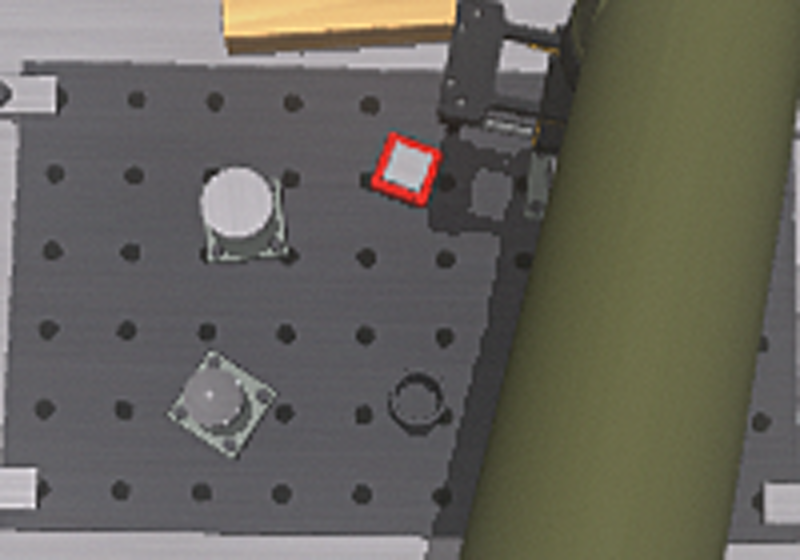

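The round head at (237,202) now sits slightly closer to its base, and nothing else has moved. Next is the square pin.

Emit:
servo_tool(plan=[[0, [0.1, -0.9, 0.8], [0, 0, 0]], [0, [0.1, -0.5, 1], [0, 0, 0]], [0, [0, -0.3, 1], [0, 0, 0]], [0, [0, 0, 1], [0, 0, 0]], [0, [0, 0, 1], [0, 0, 0]], [0, [0, 0, 0.4], [0, 0, 0]], [0, [0, 0, 0], [0, 0, 0]], [0, [0, 0, 0], [0, 0, 0]]])

```text
time_s: 6.27
tool_pos: [0.6345, -0.1126, 0.1045]
tool_rot: [178.7, -0.1, 170.8]
force: [-0.0, -0.5, -0.9]
grip_width: 0.0006
```

```bash
python3 to.py 0.636 -0.1215 0.0895
```

```text
6.2667 [ 0.6345 -0.1126  0.1045] [ 1.787e+02 -1.000e-01  1.708e+02] [-0.03 -0.52 -0.86] shift cm [-0.3  -0.89  1.48]
```

Emit:
servo_tool(plan=[[0, [-0.1, -0.6, -0.1], [1, 0, 0]], [0, [-0.1, -0.5, 0], [0.3, 0, 0]], [0, [0, -0.1, 0], [0, 0, 0]], [0, [0, 0, 0], [0, 0, 0]], [0, [0, 0, 0], [0, 0, 0]]])

```text
time_s: 6.68
tool_pos: [0.6358, -0.126, 0.1068]
tool_rot: [-179.8, 0.1, 170.9]
force: [-0.1, 0.3, 0.4]
grip_width: 0.0007
```

```bash
python3 to.py 0.636 -0.1215 0.0895
```

```text
6.6833 [ 0.6358 -0.126   0.1068] [-1.798e+02  1.000e-01  1.709e+02] [-0.1   0.32  0.43] shift cm [0.06 0.45 1.73]
```

Emit:
servo_tool(plan=[[0, [0, 0.2, 0.2], [0, 0, 0]], [0, [0, 0.1, 0.2], [0, 0, 0]], [0, [0, 0, 0.15], [0, 0, 0]], [0, [0, 0, 0.15], [0, 0, 0]], [0, [0, 0, 0.15], [0, 0, 0]], [0, [0, 0, 0.15], [0, 0, 0]], [0, [0, 0, 0.15], [0, 0, 0]]])

```text
time_s: 7.27
tool_pos: [0.6372, -0.1229, 0.0965]
tool_rot: [-179.9, 0.2, 170.8]
force: [-1.3, 0.0, 3.3]
grip_width: 0.0006
```

```bash
python3 to.py 0.636 -0.1215 0.0895
```

```text
7.2667 [ 0.6372 -0.1229  0.0965] [-179.9    0.2  170.8] [-1.33  0.    3.3 ] shift cm [0.14 0.12 0.7 ]
```

Emit:
servo_tool(plan=[[0, [0, 0, 0.15], [0, 0, 0]], [0, [0, 0, 0.15], [0, 0, 0]], [0, [0, 0, 0.15], [0, 0, 0]], [0, [0, 0, 0.15], [0, 0, 0]], [0, [0, 0, 0.1], [0, 0, 0]], [0, [0, 0, 0], [0, 0, 0]], [0, [0, 0, 0], [0, 0, 0]]])

```text
time_s: 7.85
tool_pos: [0.6372, -0.1229, 0.0895]
tool_rot: [-179.9, 0.2, 170.8]
force: [-2.7, -0.4, 2.6]
grip_width: 0.0001
```

```bash
python3 to.py 0.636 -0.1215 0.0895
```

```text
7.85 [ 0.6372 -0.1229  0.0895] [-179.9    0.2  170.8] [-2.73 -0.4   2.58] shift cm [ 0.14  0.12 -0.  ]
```

Emit:
servo_tool(plan=[[0, [0, 0, -0.5], [0, 0, 0]], [0, [0, 0, -1.2], [0, 0, 0]], [0, [0, 0, -2], [0, 0, 0]], [0, [0, 0, -2], [0, 0, 0]], [0, [1.5, -0.8, -1], [0, 0, 0]], [0, [3, -1.4, 0], [0, 0, 0]], [0, [3, -1.4, 0], [0, 0, 0]], [0, [3, -1.4, 0], [0, 0, 0]], [0, [3, -1.4, 0], [0, 0, 0]], [0, [2, -0.9, 0], [0, 0, 0]], [0, [0.5, -0.3, 0], [0, 0, 0]], [0, [0, 0, 0], [0, 0, 0]], [0, [0, 0, 0], [0, 0, 0]]])

```text
time_s: 8.93
tool_pos: [0.4644, -0.1743, 0.1647]
tool_rot: [-179.9, 0.8, 170.9]
force: [0.3, 0.5, -0.1]
grip_width: 0.0005
```

```bash
python3 to.py 0.4665 -0.172 0.0895
python3 - <<'E'
from h import *
c=cam("side"); cv2.imwrite("pics/s2.png",cv2.resize(c["image"][150:270,190:330],None,fx=5,fy=5,interpolation=cv2.INTER_CUBIC))
E
```

```text
8.9333 [ 0.4644 -0.1743  0.1647] [-179.9    0.8  170.9] [ 0.26  0.49 -0.12] shift cm [-0.06  0.27  7.52]
```

View pics/s2.png

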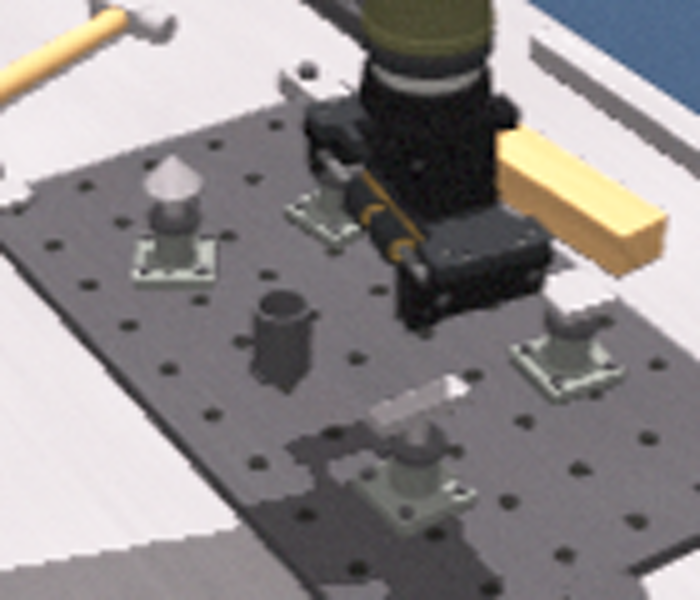

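The square head at (582,292) is now lowered to about halfway. The oblong head at (420,402) is still up, below the gripper. I descend on it.

Emit:
servo_tool(plan=[[0, [0, 0.1, 0.8], [0, -0.8, 0]], [0, [0, 0.1, 1], [0, 0, 0]], [0, [0, 0, 1], [0, 0, 0]], [0, [0, 0, 1], [0, 0, 0]], [0, [0, 0, 0.9], [0, 0, 0]], [0, [0, 0, 0.3], [0, 0, 0]], [0, [0, 0, 0], [0, 0, 0]], [0, [0, 0, 0], [0, 0, 0]]])

```text
time_s: 9.65
tool_pos: [0.4722, -0.1703, 0.1094]
tool_rot: [-179.7, 1.5, 171.3]
force: [0.8, 0.8, 0.4]
grip_width: 0.0005
```

```bash
python3 to.py 0.4665 -0.172 0.0895
```

```text
9.65 [ 0.4722 -0.1703  0.1094] [-179.7    1.5  171.3] [0.83 0.8  0.35] shift cm [ 0.59 -0.24  1.97]
```

Emit:
servo_tool(plan=[[0, [0.3, -0.1, 0.1], [0, 1.2, 0]], [0, [0.2, -0.1, 0.1], [0, 0, 0]], [0, [0.1, 0, 0], [0, 0, 0]], [0, [0, 0, 0], [0, 0, 0]]])

```text
time_s: 9.98
tool_pos: [0.4661, -0.1719, 0.108]
tool_rot: [-179.7, 0.3, 171.3]
force: [-0.9, 0.1, -0.0]
grip_width: 0.0003
```

```bash
python3 to.py 0.4665 -0.172 0.0895
```

```text
9.9833 [ 0.4661 -0.1719  0.108 ] [-179.7    0.3  171.3] [-0.93  0.06 -0.01] shift cm [-0.03  0.01  1.85]
```

Emit:
servo_tool(plan=[[0, [0, 0, 0.2], [0, 0, 0]], [0, [0, 0, 0.2], [0, 0, 0]], [0, [0, 0, 0.15], [0, 0, 0]], [0, [0, 0, 0.15], [0, 0, 0]], [0, [0, 0, 0.15], [0, 0, 0]], [0, [0, 0, 0.15], [0, 0, 0]], [0, [0, 0, 0.15], [0, 0, 0]], [0, [0, 0, 0.15], [0, 0, 0]]])

```text
time_s: 10.65
tool_pos: [0.4669, -0.1722, 0.0958]
tool_rot: [-179.8, 0.4, 171.3]
force: [-1.7, 0.4, 4.6]
grip_width: 0.0006
```

```bash
python3 to.py 0.4665 -0.172 0.0895
```

```text
10.65 [ 0.4669 -0.1722  0.0958] [-179.8    0.4  171.3] [-1.67  0.41  4.57] shift cm [0.04 0.02 0.63]
```

Emit:
servo_tool(plan=[[0, [0, 0, 0.15], [0, 0, 0]], [0, [0, 0, 0.15], [0, 0, 0]], [0, [0, 0, 0.15], [0, 0, 0]], [0, [0, 0, 0.15], [0, 0, 0]], [0, [0, 0, 0], [0, 0, 0]], [0, [0, 0, 0], [0, 0, 0]]])

```text
time_s: 11.15
tool_pos: [0.4668, -0.1722, 0.0893]
tool_rot: [-179.8, 0.4, 171.3]
force: [-0.5, 0.2, 3.4]
grip_width: 0.0005
```

```bash
python3 to.py 0.4665 -0.172 0.0895
```

```text
11.15 [ 0.4668 -0.1722  0.0893] [-179.8    0.4  171.3] [-0.5   0.17  3.43] shift cm [ 0.04  0.02 -0.02]
```

Emit:
servo_tool(plan=[[0, [0, 0, -0.5], [0, 0, 0]], [0, [0, 0, -1.2], [0, 0, 0]], [0, [0, 0, -2], [0, 0, 0]], [0, [0, 0, -3], [0, 0, 0]], [0, [0, 0, -3], [0, 0, 0]], [0, [0, 0, -3], [0, 0, 0]], [0, [0, 0, -3], [0, 0, 0]], [0, [0, 0, -3], [0, 0, 0]], [0, [0, 0, -3], [0, 0, 0]], [0, [0, 0, -1], [0, 0, 0]], [0, [0, 0, 0], [0, 0, 0]], [0, [0, 0, 0], [0, 0, 0]], [0, [0, 0, 0], [0, 0, 0]]])

```text
time_s: 12.23
tool_pos: [0.4634, -0.1708, 0.3239]
tool_rot: [-179.7, 0.3, 171.2]
force: [-0.1, 0.2, -0.5]
grip_width: 0.0003
```

Run:
```python
from h import *
c=cam("side"); cv2.imwrite("pics/s3.png",cv2.resize(c["image"][140:300,180:390],None,fx=3.7,fy=3.7,interpolation=cv2.INTER_CUBIC))
```

```text
(no output)
```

View pics/s3.png

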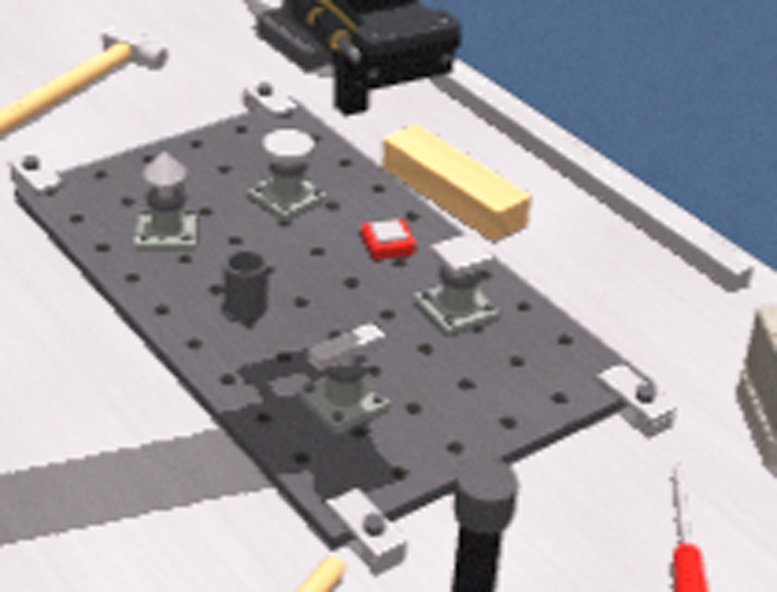

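All three heads are now about halfway down: round at (288,146), square at (463,252) and oblong at (346,347). The cone, pipe, magnet and other loose things are unmoved, and the gripper is clear. I'm handing in.

```bash
python3 -c "
from cell import env
print(env.sign_off())"
```

```text
the job is handed in; nothing more can be done
None
```

I pressed the round, square and oblong pins down in that order with the shut fingertips, then handed the job in at about 12 s of the 48 s allowed. No verdict is reported.

- **Depth:** the fingertips stopped at about 89.0 mm (round), 89.5 mm (square) and 89.3 mm (oblong) above the bench. From that I work out each pin is about 12.5–13 mm down, inside the 7–18 mm range.
- **Force:** vertical force on the tool while pressing read about 3–5 N at the readings taken, against the 20 N limit.
- **Last side picture:** all three heads are lowered. A rough pixel reading gave drops of about 15, 10 and 14 mm for round, square and oblong. That is coarse, a few pixels each, but agrees with the fingertip heights.
- **Everything else:** the pointed pin was still up and the loose things in view looked unmoved, judged by eye. The brush and part of the flashlight and hammer were outside the last crop, but the arm passed well above everything. The gripper ended clear, at a height of 0.32 m.

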